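# Dry-run the tack welds round a bracket

### The job

Do a dry run of the weld on the base plate with the piece of angle iron: with the fingers pointing straight down, trace the row of tack welds with the fingertips about a centimetre above them, passing over every tack in order, from the open end of the row on the angle's long low edge, round the corner, to the single tack on the angle's short end. Finish while holding there: stay still with the fingertips pointing at that last tack when you are done. Do not lean on the work, shift it or pick it up, and leave the bolt, the nut and the bar end beside it alone.

Things in the scene. Friction and masses are not known exactly. Their poses are not given: they have to be found in the camera images.
- weldment: The work, loose, about 2 kg: steel plate 110 x 170 x 8 mm carrying a 110 mm piece of 45 x 45 x 5 mm angle iron. Origin: centre of the plate's underside; z up, y along plate and angle, x from the angle's low edge to its upright leg. Angle: x -12 to +32, y -55 to +55 mm; flat leg's top 13 mm above the table; upright leg at x +28 to +32 mm, top 53 mm above the table.
- tack_1 (a point): Top of the first tack weld: on the angle's long low edge (away from its upright leg), at the end far from the corner tack; start here. A tack is a small raised steel bead about 12 x 18 mm, 5.5 mm high above the base plate, where plate and angle meet; this point is 13.5 mm above the table. What counts is the point midway between the fingertips (best closed).
- tack_2 (a point): Top of the second tack weld: on the long edge, 27 mm on from the first. A tack is a small raised steel bead about 12 x 18 mm, 5.5 mm high above the base plate, where plate and angle meet; this point is 13.5 mm above the table. What counts is the point midway between the fingertips (best closed).
- tack_3 (a point): Top of the third tack weld: on the long edge, 27 mm on from the second. A tack is a small raised steel bead about 12 x 18 mm, 5.5 mm high above the base plate, where plate and angle meet; this point is 13.5 mm above the table. What counts is the point midway between the fingertips (best closed).
- tack_4 (a point): Top of the fourth tack weld: on the long edge, 27 mm on from the third; the corner of the angle follows 19 mm on. A tack is a small raised steel bead about 12 x 18 mm, 5.5 mm high above the base plate, where plate and angle meet; this point is 13.5 mm above the table. What counts is the point midway between the fingertips (best closed).
- tack_5 (a point): Top of the fifth and last tack weld: round the corner, on the short end of the angle, 26 mm from the fourth and 24 mm from the upright leg; finish here. A tack is a small raised steel bead about 12 x 18 mm, 5.5 mm high above the base plate, where plate and angle meet; this point is 13.5 mm above the table. What counts is the point midway between the fingertips (best closed).
- bolt: Bystander: loose hexagon bolt standing on its head, 21 x 18 x 48 mm, on the table in front of the work (its centre 75 mm or more from the tacks); origin under its centre.
- nut: Bystander: loose hexagon nut, 36 x 31 x 16 mm, on the table in front of the work (its centre 75 mm or more from the tacks); origin under its centre.
- bar_end: Bystander: loose round bar offcut standing upright, 22 mm across, 30 mm high, on the table in front of the work (its centre 75 mm or more from the tacks); origin under its centre.

How it is judged:
By the outcome, as a careful person would: the job done as asked, in the order asked, and still so for the second after the job is handed in, while the arm keeps its last pose, push and grip.
It also fails if it takes over 38 s, if anything falls off the work surface, if the arm or the gripper's body presses on something with over 40 N, if the wrist force passes 120 N, or if a joint passes its speed limit or range.

### The arm

A 6-joint arm with a two-finger parallel gripper is mounted at the origin on the work surface; the furniture and walls round the work are solid. World frame = base frame: x ahead of the robot, y to its left, z up, the work surface at z = 0. Lengths are in m, angles in rad, forces in N, time in s.
With the tool pointing down it reaches from about 0.3 to 0.75 m from the base axis. Payload 8.5 kg.
Tool frame: the origin (TCP) lies on the centre line of the jaws, within the pads' length; the fingertips stand 22 mm ahead of it and the grasp point (between the pads) lies 3 mm ahead of it (arm.tip_extent is the distance from the TCP to the fingertips, in m); z points along the fingers, y is the line along which they close (so a half turn about z gives the same grasp; the last joint's range is limited). The gripper opens to 85 mm and grips with 20 to 120 N. Pads are 22 mm wide; open, the fingers measure 114 mm over their backs; the gripper's body (76 mm by 85 mm) begins 54 mm behind the grasp point. The pads swing forward as they close: fully open they stand 13 mm farther back than shut.
Start: joints at [-1.454, 0.381, 1.297, -0, 1.464, -0.215], TCP at [0.179, -0.52, 0.253] pointing down, gripper open.
Joint ranges: [-3.11, 3.11], [-0.89, 2.33], [0.22, 2.48], [-1.42, 4.56], [0.17, 2.85], [-2.88, 2.88]. Speed limits (rad/s): [2.39, 2.39, 3.14, 3.14, 3.14, 3.14].

### API

Orientations are given as a rotation vector (axis times angle).
In Python, from rig import arm gives the robot as it stands. The module is installed in compiled form; this text tells all that it offers.
- The arm moves only by the shell command python3 -m crank 'ROWS'. ROWS is JSON, a list of rows, each a list of 5 numbers: the opening, from 0 (shut) to 1 (fully open), then the shift along the tool's x, y, z in m, then the turn about the tool's z in degrees. In form: [[gripper, x, y, z, roll], ...]. A call has 1 to 12 rows; each row shifts and turns the commanded pose from where the row before left it, along the tool's axes as they then stand; what a row does not reach is not made up. A row lasts 1/12 s, in which the tool goes at most 41.7 mm and 7.16 degrees, less where a joint would pass 70% of its speed; a pose out of reach is approached as far as the arm can. A call with a gripper value outside its range is refused whole. The fingers move at their own pace and stop on an object; the grip force is fixed at half the most. Time passes only in rows, so rows that do not move let the fingers close. It gives the time, the measured TCP pose, the force, the opening and the grip force at its end, in the units of the state.
- arm.state(): the state, without advancing time (a new reading comes with each control period).
- arm.get_image(name): name is "side" or "top" or "wrist"; returns a dict with "color" (384x512x3 uint8, blue, green, red), "vfov" (degrees; the focal length in pixels is half the picture's height over the tangent of half this angle, whatever the lens; pixels are square), "cx", "cy" (the principal point, pixels), "rvec" (rotation vector, rad) and "tvec" (3), from world to camera coordinates, as OpenCV has them; the wrist camera has in their place "tool_from_camera" (4x4, takes a point from camera to tool coordinates, whose origin is the TCP and whose axes are the flange's). Camera axes: x right, y down, z forward; pixel columns grow to the right and rows downward; lengths in m; the calibration is good to about 2 mm. A picture is of the moment at which its call begins: read the wrist's pose just before it. There is no depth.
- arm.sign_off(): hands the job in; it is judged then, once.
The state is a dict: "time_s": time; "joints": joint angles; "joint_velocities": joint speeds; "effort": joint torques, N m; "eef_pos": TCP position; "orientation": TCP orientation; "force": force on the tool from outside, world axes, zero at the start; "wrist_torque": the same for the moment, N m; "grip_width": opening from 0.0 (shut) to 1.0 (fully open); "grip_force": force on a finger pad.
Only numpy, scipy, OpenCV 4.12 (cv2) and the standard library are available. Lean on these libraries where they do the work, as an engineer would, in place of code of your own. Each camera call takes 0.05 s, during which the arm holds its last target. There are 200 camera calls.

## Working session

There is one attempt and no reset: what is moved stays moved. The work goes in short steps, Python scripts to look and compute and a shell command to move; the robot and the scene stay as the last step left them, time stands still between calls to the robot, and variables do not carry over. Pictures are saved under pics/ and viewed, at most 10 in all, crops included, and the job is handed in when it is done.

```bash
mkdir -p pics
cat > h.py <<'E'
import numpy as np, cv2, pickle
from rig import arm
def shot(n,f):
    s=arm.state(); d=arm.get_image(n); cv2.imwrite('pics/'+f+'.png',d['color']); d['state']=s
    pickle.dump(d,open(f+'.pkl','wb')); return d
def cam(d):
    if 'rvec' in d:
        R=cv2.Rodrigues(np.array(d['rvec'],float))[0]; t=np.array(d['tvec'],float).ravel()
    else:
        T=np.eye(4); T[:3,:3]=cv2.Rodrigues(np.array(d['state']['orientation'],float))[0]; T[:3,3]=d['state']['eef_pos']
        M=np.linalg.inv(T@np.array(d['tool_from_camera'])); R=M[:3,:3]; t=M[:3,3]
    f=d['color'].shape[0]/2/np.tan(np.radians(d['vfov'])/2)
    K=np.array([[f,0,d['cx']],[0,f,d['cy']],[0,0,1]]); return K,R,t
def topt(d,uv,z):
    K,R,t=cam(d); r=R.T@np.linalg.inv(K)@np.array([uv[0],uv[1],1.]); c=-R.T@t
    return c+r*(z-c[2])/r[2]
def proj(d,P):
    K,R,t=cam(d); q=(K@(R@np.atleast_2d(P).T+t[:,None])).T; return q[:,:2]/q[:,2:]
E
python3 - <<'E'
from h import *
for n in('top','side','wrist'):
    d=shot(n,n+'0')
    K,R,t=cam(d);print(n,K[0,0],-R.T@t)
    if n!='side':print([k for k in d])
print(arm.state())
im=np.hstack([cv2.imread(f'pics/{n}0.png') for n in('top','side')])
E
```

```text
top 397.13625431991323 [0.3022831  0.24209481 0.89045063]
['color', 'vfov', 'cx', 'cy', 'rvec', 'tvec', 'state']
side 476.3604890391343 [ 0.24604877 -0.46241136  0.48514028]
wrist 305.9609073405038 [ 0.24636708 -0.4975919   0.37257811]
['color', 'vfov', 'cx', 'cy', 'tool_from_camera', 'state']
{'time_s': 0.15, 'joints': array([-1.45427057e+00,  3.81057961e-01,  1.29803773e+00, -6.01182973e-06,
        1.46360611e+00, -2.15316601e-01]), 'joint_velocities': array([ 0.00060296, -0.0021607 , -0.00139278,  0.00102229, -0.0004744 ,
        0.00179639]), 'effort': array([ 1.15981027e-03, -4.48625815e+01, -2.31344318e+01, -2.82198871e-04,
        3.83671664e-03, -2.07569258e-06]), 'eef_pos': array([ 0.17914617, -0.51979655,  0.25286112]), 'orientation': array([-3.09735496e+00, -5.18686356e-01, -7.66196425e-05]), 'force': array([ 1.3897834 , -0.14402839, -0.27193897]), 'wrist_torque': array([-0.01377766, -0.01371225, -0.05456153]), 'grip_force': 0.0, 'grip_width': 0.9989141544532605}
```

View pics/top0.png

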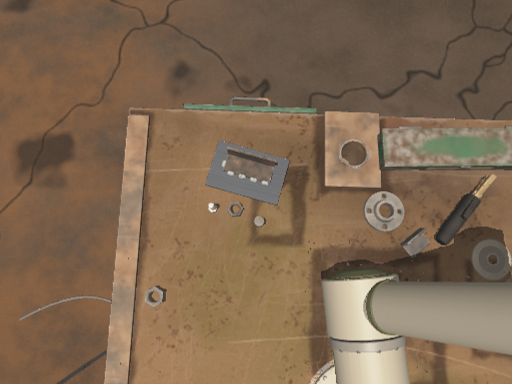

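View pics/side0.png

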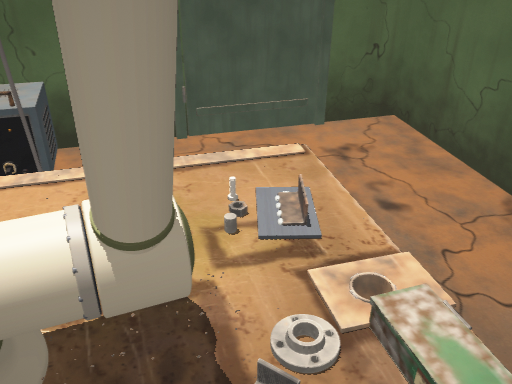

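The top view shows the work at about (248,172), with the row of tacks from (230,173) to (266,183) on its lower side. The bolt, nut and bar are at (213,207), (236,209) and (260,221). I'll enlarge both views.

Run:
```python
import cv2,numpy as np
a=cv2.imread('pics/top0.png')[132:212,200:300]; b=cv2.imread('pics/side0.png')[170:250,245:330]
a=cv2.resize(a,None,fx=8,fy=7.4*8/7.4,interpolation=cv2.INTER_CUBIC)[:600]
cv2.imwrite('pics/topc.png',a); cv2.imwrite('pics/sidec.png',cv2.resize(b,None,fx=7,fy=7,interpolation=cv2.INTER_CUBIC))
```

```text
(no output)
```

View pics/topc.png

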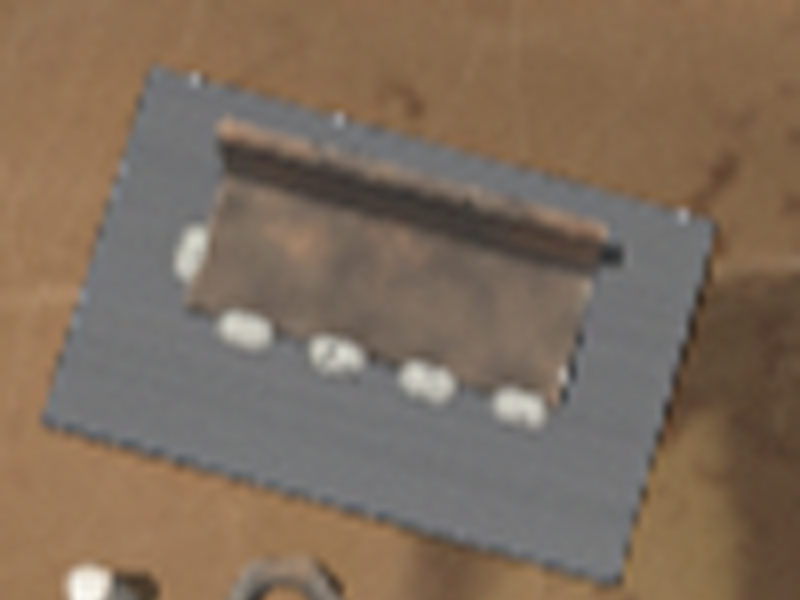

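View pics/sidec.png

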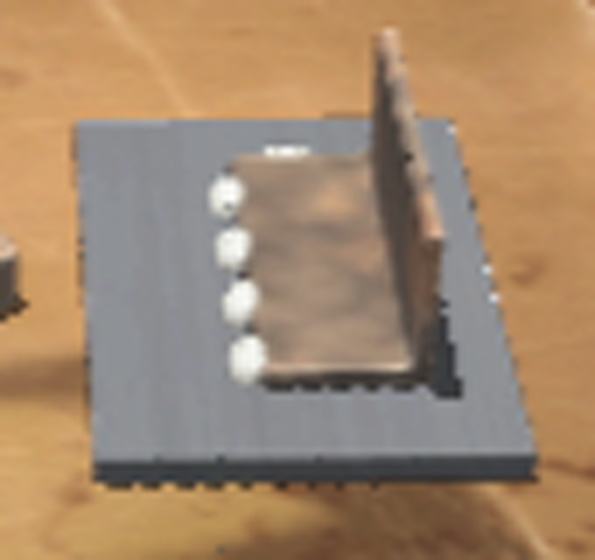

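Top crop: tacks 1 to 4 are at (518,407), (427,382), (337,354) and (246,329), and tack 5 is at (192,252). The plate corners are at (152,68), (714,222), (615,582) and (45,423). The side crop agrees, with tacks 1 to 4 running from (248,358) to (226,196) and tack 5 at (286,152). Next I'll fit the pose to both views.

```bash
cat > fit.py <<'E'
from h import *
from scipy.optimize import least_squares
def loadd(n): return pickle.load(open(n+'.pkl','rb'))
def local(s): # s: sign of y toward corner
    T=np.array([[-13,-45,13.5],[-13,-18,13.5],[-13,9,13.5],[-13,36,13.5],[4,56,13.5]])/1e3
    C=np.array([[55,85,8],[55,-85,8],[-55,-85,8],[-55,85,8]])/1e3
    P=np.vstack([T,C]);P[:,1]*=s; return P
def W(p,P):
    c,s=np.cos(p[2]),np.sin(p[2]); return P@np.array([[c,s,0],[-s,c,0],[0,0,1]])+[p[0],p[1],0]
E
python3 - <<'E'
from fit import *
t=loadd('top0');s=loadd('side0')
ut=np.array([(518,407),(427,382),(337,354),(246,329),(192,252),(152,68),(714,222),(615,582),(45,423)],float); ut=(ut+.5)/8-.5+[200,132]
us=np.array([(248,358),(240,302),(234,246),(226,196),(286,152),(455,120),(537,458),(95,462),(76,122)],float); us=(us+.5)/7-.5+[245,170]
for i,z in zip(range(9),[.0125]*5+[.008]*4): print(topt(t,ut[i],z).round(4),topt(s,us[i],z).round(4))
for sg in(1,-1):
  P=local(sg)
  for nm,L in(('t',[(t,ut)]),('s',[(s,us)]),('ts',[(t,ut),(s,us)])):
    best=min((least_squares(lambda p:np.concatenate([(proj(d,W(p,P))-u).ravel() for d,u in L]),[.4,.3,y]) for y in np.arange(-3,3,1)),key=lambda r:r.cost)
    print(sg,nm,best.x.round(4),best.cost.round(2)); 
    if sg==1: print(W(best.x,P)[:5].round(4).tolist(),(best.fun.reshape(-1,2)).round(1).tolist())
E
```

```text
[0.4849 0.2096 0.0125] [0.4855 0.2065 0.0125]
[0.4912 0.2354 0.0125] [0.4918 0.2321 0.0125]
[0.4985 0.2611 0.0125] [0.499  0.259  0.0125]
[0.5049 0.2871 0.0125] [0.5051 0.2844 0.0125]
[0.5269 0.3033 0.0125] [0.5289 0.303  0.0125]
[0.5823 0.3174 0.008 ] [0.5851 0.315  0.008 ]
[0.5418 0.1544 0.008 ] [0.5425 0.1519 0.008 ]
[0.4365 0.1809 0.008 ] [0.437  0.1792 0.008 ]
[0.4769 0.343  0.008 ] [0.4786 0.3425 0.008 ]
1 t [ 0.5089  0.2493 -0.2452] 1.25
[[0.4854, 0.2088, 0.0135], [0.4919, 0.235, 0.0135], [0.4985, 0.2612, 0.0135], [0.505, 0.2874, 0.0135], [0.5264, 0.3027, 0.0135]] [[0.4, -0.3], [0.2, -0.4], [-0.0, -0.1], [-0.1, -0.1], [0.2, 0.1], [-0.4, -0.3], [0.4, 0.1], [0.3, 0.7], [-0.9, 0.3]]
1 s [ 0.5098  0.2465 -0.2515] 1.67
[[0.486, 0.2061, 0.0135], [0.4927, 0.2323, 0.0135], [0.4994, 0.2584, 0.0135], [0.5061, 0.2846, 0.0135], [0.5276, 0.2997, 0.0135]] [[0.4, -0.4], [0.5, -0.6], [0.3, -0.3], [0.5, -0.5], [-0.1, 0.5], [-0.4, 0.0], [-0.0, 0.5], [-0.7, 0.6], [-0.4, 0.1]]
1 ts [ 0.5097  0.2483 -0.2482] 6.08
[[0.486, 0.2078, 0.0135], [0.4927, 0.234, 0.0135], [0.4993, 0.2602, 0.0135], [0.5059, 0.2864, 0.0135], [0.5273, 0.3016, 0.0135]] [[0.8, -0.6], [0.7, -0.7], [0.4, -0.4], [0.3, -0.5], [0.7, -0.3], [0.1, -0.6], [0.9, -0.1], [0.7, 0.4], [-0.5, -0.1], [0.1, -0.9], [0.1, -1.1], [-0.0, -0.8], [0.1, -1.0], [-0.5, 0.0], [-1.0, -0.4], [-0.3, -0.1], [-0.9, 0.1], [-0.8, -0.3]]
-1 t [ 0.4995  0.252  -3.431 ] 4574.63
-1 s [ 0.5179  0.2665 -0.5038] 5674.54
-1 ts [ 0.5006  0.2536 -3.3879] 11793.85
```

The two views agree to about 3 mm and the layout is clear. Next is a move above the work at height, closing the fingers on the way.

```bash
python3 -m crank '[[0,0.01,-0.013,0,0],[0,0.021,-0.0267,0,0],[0,0.021,-0.0267,0,0],[0,0.021,-0.0267,0,0],[0,0.021,-0.0267,0,0],[0,0.021,-0.0267,0,0],[0,0.021,-0.0267,0,0],[0,0.021,-0.0267,0,0],[0,0.021,-0.0267,0,0],[0,0.021,-0.0267,0,0],[0,0.021,-0.0267,0,0],[0,0.021,-0.0267,0,0]]'
python3 -m crank '[[0,0.021,-0.0267,0,0],[0,0.021,-0.0267,0,0],[0,0.021,-0.0267,0,0],[0,0.021,-0.0267,0,0],[0,0.021,-0.0267,0,0],[0,0.021,-0.0267,0,0],[0,0.021,-0.0267,0,0],[0,0.021,-0.0267,0,0],[0,0.021,-0.0267,0,0],[0,0.021,-0.0267,0,0],[0,0.021,-0.0267,0,0],[0,0.021,-0.0267,0,0]]'
python3 -m crank '[[0,0.01,-0.013,0,0],[0,0,0,0.01,5],[0,0,0,0.01,5],[0,0,0,0.01,5],[0,0,0,0.01,5],[0,0,0,0.01,5],[0,0,0,0.01,5],[0,0,0,0.01,3.2],[0,0,0,0.01,0],[0,0,0,0.01,0],[0,0,0,0,0],[0,0,0,0,0]]'
python3 - <<'E'
from h import *
d=shot('wrist','w1'); s=d['state']; print(s['eef_pos'],s['joints'],s['time_s'],s['force'],s['grip_width'],arm.tip_extent)
print(cv2.Rodrigues(s['orientation'])[0].round(3).tolist())
cv2.imwrite('pics/w1x.png',cv2.resize(d['color'],(768,576),interpolation=cv2.INTER_CUBIC))
E
```

```text
time_s: 1.15
eef_pos: [0.3071, -0.1499, 0.2533]
orientation: [3.099, 0.518, 0.0]
force: [0.7, -0.4, -0.7]
grip_width: 0.0
grip_force: 0.0
time_s: 2.15
eef_pos: [0.441, 0.2354, 0.2531]
orientation: [3.098, 0.519, -0.001]
force: [0.7, -0.4, 0.1]
grip_width: -0.0
grip_force: 0.0
time_s: 3.15
eef_pos: [0.4461, 0.249, 0.1631]
orientation: [3.117, -0.388, -0.002]
force: [0.3, -0.1, 0.6]
grip_width: 0.004
grip_force: 0.0
[0.44607077 0.24901944 0.16312919] [2.77073614e-01 4.01557204e-01 1.54950052e+00 1.25353630e-05
 1.19165370e+00 2.09548380e+00] 3.15 [ 0.27880275 -0.05597262  0.6080441 ] 0.004225795116032175 0.022
[[0.969, -0.245, -0.001], [-0.245, -0.969, -0.0], [-0.001, 0.001, -1.0]]
```

View pics/w1x.png

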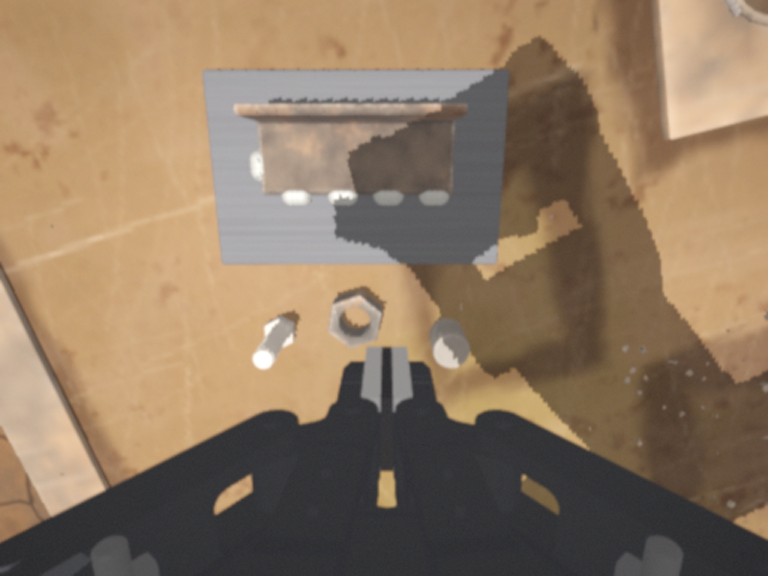

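The wrist view shows the work square to the tool. In the enlarged picture tacks 1 to 4 are at (433,198), (388,198), (342,198) and (296,198), tack 5 is at (257,165), and the plate corners are at (204,71), (508,71), (497,264) and (222,264).

Run:
```python
from fit import *
t=loadd('top0');s=loadd('side0');w=loadd('w1')
ut=np.array([(518,407),(427,382),(337,354),(246,329),(192,252),(152,68),(714,222),(615,582),(45,423)],float); ut=(ut+.5)/8-.5+[200,132]
us=np.array([(248,358),(240,302),(234,246),(226,196),(286,152),(455,120),(537,458),(95,462),(76,122)],float); us=(us+.5)/7-.5+[245,170]
uw=np.array([(433,198),(388,198),(342,198),(296,198),(257,165),(204,71),(508,71),(497,264),(222,264)],float)/1.5
P=local(1); R=cv2.Rodrigues(w['state']['orientation'])[0]; e=w['state']['eef_pos']
print('tips px',proj(w,e+R@[0,0,.022])*1.5)
for nm,L in(('w',[(w,uw)]),('all',[(t,ut),(s,us),(w,uw)])):
    r=least_squares(lambda p:np.concatenate([(proj(d,W(p,P))-u).ravel() for d,u in L]),[.51,.248,-.248])
    T=W(r.x,P)[:5]; print(nm,r.x.round(4),r.cost.round(2)); print(T.round(4).tolist(),r.fun.reshape(-1,2)[-9:].round(1).tolist())
    print('tool-frame from TCP',((T-e)@R).round(4).tolist())
```

```text
tips px [[386.77856728 376.10653877]]
w [ 0.5107  0.2503 -0.2478] 9.8
[[0.4871, 0.2098, 0.0135], [0.4937, 0.236, 0.0135], [0.5003, 0.2622, 0.0135], [0.507, 0.2884, 0.0135], [0.5283, 0.3036, 0.0135]] [[1.4, -0.4], [0.2, -0.5], [-0.3, -0.5], [-0.8, -0.5], [0.6, 1.1], [-2.2, -0.6], [1.9, -0.4], [0.2, 1.5], [-1.1, 1.3]]
tool-frame from TCP [[0.0495, 0.0278, 0.1496], [0.0495, 0.0008, 0.1496], [0.0495, -0.0262, 0.1496], [0.0495, -0.0532, 0.1496], [0.0665, -0.0731, 0.1495]]
all [ 0.5105  0.2499 -0.248 ] 21.22
[[0.4869, 0.2095, 0.0135], [0.4935, 0.2357, 0.0135], [0.5002, 0.2619, 0.0135], [0.5068, 0.288, 0.0135], [0.5282, 0.3032, 0.0135]] [[1.8, -0.3], [0.6, -0.3], [0.1, -0.4], [-0.4, -0.4], [1.1, 1.2], [-1.8, -0.5], [2.4, -0.2], [0.6, 1.6], [-0.7, 1.4]]
tool-frame from TCP [[0.0494, 0.0282, 0.1496], [0.0494, 0.0012, 0.1496], [0.0494, -0.0258, 0.1496], [0.0494, -0.0528, 0.1496], [0.0664, -0.0728, 0.1495]]
```

The estimate is good to about 2 mm. I'll lower the tool with the row nearly under the camera, tips well above the bolt, for one near check.

```bash
python3 -m crank '[[0,0.001,-0.004,0.012,0],[0,0.001,-0.004,0.012,0],[0,0.001,-0.004,0.012,0],[0,0.001,-0.004,0.012,0],[0,0,-0.004,0.012,0],[0,0,0,0,0],[0,0,0,0,0]]'
python3 - <<'E'
from fit import *
d=shot('wrist','w2'); s=d['state']; print(s['eef_pos'],s['time_s'])
T=W([.5105,.2499,-.248],local(1)); print((proj(d,T)*1.5).round(0).tolist())
cv2.imwrite('pics/w2x.png',cv2.resize(d['color'],(768,576),interpolation=cv2.INTER_CUBIC))
E
```

```text
time_s: 3.78
eef_pos: [0.4551, 0.2676, 0.1037]
orientation: [3.118, -0.387, -0.0]
force: [-0.5, -0.1, -0.5]
grip_width: -0.0
grip_force: 0.0
[0.45508334 0.26755821 0.10371012] 3.7833
[[493.0, 218.0], [434.0, 218.0], [375.0, 218.0], [316.0, 218.0], [269.0, 179.0], [196.0, 56.0], [595.0, 56.0], [567.0, 303.0], [221.0, 302.0]]
```

View pics/w2x.png

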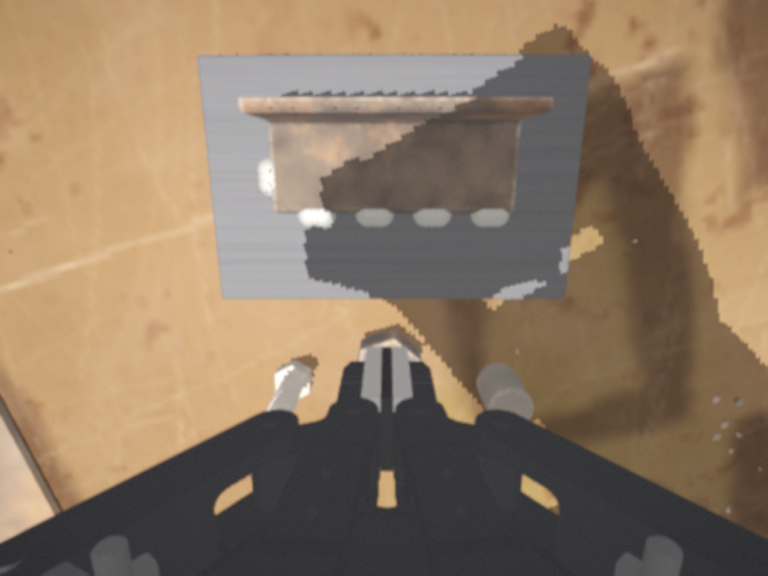

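The predicted and seen tack positions agree within 1 mm: they were seen at (490,217), (432,217), (374,217), (316,217) and (266,178). Now I'll go above tack 1 and descend.

```bash
python3 -m crank '[[0,0.0075,0.008,0,0],[0,0.0075,0.008,0,0],[0,0.0075,0.008,0,0],[0,0.0075,0.008,0,0],[0,0.0075,0.008,0,0],[0,0.0075,0.008,0,0],[0,0,0,0,0],[0,0,0,0,0],[0,0,0,0,0]]'
python3 -m crank '[[0,0,0,0.008,0],[0,0,0,0.008,0],[0,0,0,0.008,0],[0,0,0,0.008,0],[0,0,0,0.006,0],[0,0,0,0.004,0],[0,0,0,0.004,0],[0,0,0,0,0],[0,0,0,0,0],[0,0,0,0,0]]'
cat > chk.py <<'E'
from fit import *
s=arm.state(); R=cv2.Rodrigues(s['orientation'])[0]; T=W([.5105,.2499,-.248],local(1))[:5]
print(s['time_s'],s['force'].round(1),'tack-tip in tool mm',((T-s['eef_pos'])@R*1e3-[0,0,22]).round(1).tolist())
E
python3 chk.py
```

```text
time_s: 4.58
eef_pos: [0.4867, 0.21, 0.1033]
orientation: [-3.117, 0.388, 0.001]
force: [0.4, -0.0, 0.3]
grip_width: -0.002
grip_force: 0.0
time_s: 5.42
eef_pos: [0.487, 0.2099, 0.0576]
orientation: [-3.117, 0.388, -0.001]
force: [0.8, 0.2, -0.3]
grip_width: 0.003
grip_force: 0.0
5.4167 [ 0.8  0.2 -0.3] tack-tip in tool mm [[-0.1, 0.5, 22.1], [-0.1, -26.5, 22.1], [-0.1, -53.5, 22.1], [-0.1, -80.5, 22.1], [17.0, -100.5, 22.1]]
```

The horizontal error is 0.5 mm and the tips are 22 mm above tack 1. I'll check with the side camera that the tips really stand above the tack before going lower.

Run:
```python
from fit import *
d=shot('side','s2'); s=d['state']; R=cv2.Rodrigues(s['orientation'])[0]
print((proj(d,s['eef_pos']+R@[0,0,.022])-[235,140])*7, ((proj(d,W([.5105,.2499,-.248],local(1))[:5])-[235,140])*7).round(0).tolist())
cv2.imwrite('pics/s2c.png',cv2.resize(d['color'][140:225,235:335],None,fx=7,fy=7,interpolation=cv2.INTER_CUBIC))
```

```text
[[319.582476   480.53321184]] [[317.0, 555.0], [309.0, 498.0], [302.0, 444.0], [295.0, 393.0], [350.0, 356.0]]
```

View pics/s2c.png

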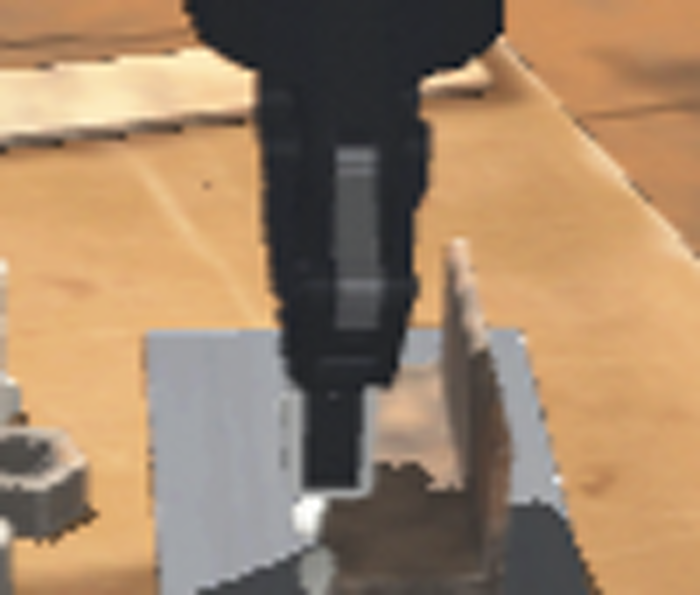

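The side crop shows the tips at about (330,490), over tack 1 at (318,568). They are perhaps 1–2 mm toward the angle, so I shift 1 mm away from it, then finish the descent and start the trace.

```bash
python3 -m crank '[[0,-0.001,0.0005,0.003,0],[0,0,0,0.003,0],[0,0,0,0.003,0],[0,0,0,0.0025,0],[0,0,0,0,0],[0,0,0,0,0],[0,0,0,0,0],[0,0,0,0,0]]' >/dev/null; python3 chk.py
```

```text
6.1333 [-0.2  0.2 -0.8] tack-tip in tool mm [[1.0, -0.1, 10.4], [1.0, -27.1, 10.4], [1.1, -54.1, 10.4], [1.1, -81.1, 10.4], [18.1, -101.1, 10.4]]
```

```bash
python3 -m crank '[[0,0,-0.003,0,0],[0,0,-0.003,0,0],[0,0,-0.003,0,0],[0,0,-0.003,0,0],[0,0,-0.003,0,0],[0,0,-0.003,0,0],[0,0,-0.003,0,0],[0,0,-0.003,0,0],[0,0,-0.003,0,0],[0,0,0,0,0],[0,0,0,0,0],[0,0,0,0,0]]' >/dev/null; python3 chk.py
python3 -m crank '[[0,0,-0.003,0,0],[0,0,-0.003,0,0],[0,0,-0.003,0,0],[0,0,-0.003,0,0],[0,0,-0.003,0,0],[0,0,-0.003,0,0],[0,0,-0.003,0,0],[0,0,-0.003,0,0],[0,0,-0.003,0,0],[0,0,0,0,0],[0,0,0,0,0],[0,0,0,0,0]]' >/dev/null; python3 chk.py
python3 -m crank '[[0,0,-0.003,0,0],[0,0,-0.003,0,0],[0,0,-0.003,0,0],[0,0,-0.003,0,0],[0,0,-0.003,0,0],[0,0,-0.003,0,0],[0,0,-0.003,0,0],[0,0,-0.003,0,0],[0,0,-0.003,0,0],[0,0,0,0,0],[0,0,0,0,0],[0,0,0,0,0]]' >/dev/null; python3 chk.py
```

```text
7.1333 [-0.3 -0.2 -0.4] tack-tip in tool mm [[1.1, 26.8, 10.3], [1.1, -0.2, 10.3], [1.1, -27.2, 10.3], [1.2, -54.2, 10.3], [18.2, -74.2, 10.3]]
8.1333 [-0.1  0.3  0.1] tack-tip in tool mm [[1.2, 53.8, 10.3], [1.2, 26.8, 10.3], [1.2, -0.2, 10.3], [1.2, -27.2, 10.3], [18.2, -47.2, 10.3]]
9.1333 [-1.   0.7 -0.6] tack-tip in tool mm [[1.2, 80.8, 10.3], [1.2, 53.8, 10.3], [1.2, 26.8, 10.3], [1.2, -0.2, 10.3], [18.2, -20.2, 10.3]]
```

```bash
python3 -m crank '[[0,0,-0.003,0,0],[0,0,-0.003,0,0],[0,0,-0.003,0,0],[0,0,-0.003,0,0],[0,0,-0.003,0,0],[0,0,-0.003,0,0],[0,0.001,-0.002,0,0],[0,0.003,-0.001,0,0],[0,0.003,0,0,0],[0,0.003,0,0,0],[0,0.003,0,0,0],[0,0.003,0,0,0]]' >/dev/null
python3 -m crank '[[0,0.0015,0,0,0],[0,0,0,0,0],[0,0,0,0,0],[0,0,0,0,0],[0,0,0,0,0],[0,0,0,0,0],[0,0,0,0,0],[0,0,0,0,0]]' >/dev/null; python3 chk.py
python3 - <<'E'
from h import *
a=shot('side','s3')['color'][140:225,235:335]; b=shot('top','t3')['color'][135:220,200:300]
cv2.imwrite('pics/fin.png',cv2.resize(np.hstack([a,b]),None,fx=4,fy=4,interpolation=cv2.INTER_CUBIC)); print(arm.state()['joint_velocities'].round(3))
E
```

```text
10.8 [-0.1 -0.6 -0.1] tack-tip in tool mm [[-16.3, 101.9, 10.3], [-16.3, 74.9, 10.3], [-16.3, 47.9, 10.3], [-16.3, 20.9, 10.3], [0.7, 1.0, 10.3]]
[ 0.001 -0.    -0.001  0.002  0.     0.   ]
```

View pics/fin.png

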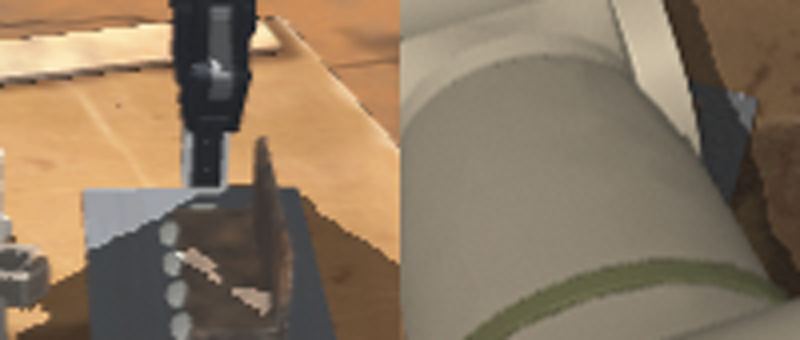

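The tips (205,188) stand directly above tack 5 (203,204), the work hasn't moved, and the arm is still. I'm handing it in.

```bash
python3 -c "
from rig import arm
print(arm.sign_off())"
```

```text
the job is handed in; nothing more can be done
None
```

I traced tacks 1 to 5 in order, round the corner, with the fingertips about 10 mm above them; the arm is holding still over tack 5, nothing was touched, and the job was handed in at about 11 s.

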